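Set out the rework kit on the ringed mat

TASK

Set out the rework kit in the white rings of the dark mat: the yellow flux tin centred in the ring between the blue solder spool and the white USB hub, the black loupe standing centred on top of the tin, the red stamp centred in the ring directly in front of the hub (on the robot's side of it), and the roll of cream tape centred in the ring directly behind the solder spool (on the far side of it). Everything is to stand upright as it does now; leave the hub and the spool where they are, and take your hand away at the end.

Things in the scene. Friction and masses are not known exactly. Their poses are not given: they have to be found in the camera images.
- mat: flat, hard dark rubber mat fixed on the bench, 290 (x) x 280 (y) x 10 mm thick, with nine white printed rings of 70 mm outer diameter. Origin: centre of its underside; x points away from the robot (behind), y to the left, within 0.15 rad. Ring centres: all pairs of x = -92, 0, 92 and y = -100, 0, 100 mm in the mat's axes; in front, behind, between follow its rows.
- hub: white USB hub with a sloped front, loose, 55 x 92 x 40 mm, long side roughly along the mat's y. It stands on the left or right ring of the mat's middle row (y = +100 or -100 mm), the spool on the other. Origin: centre of its underside. Stays there.
- spool: solder wire spool with blue flanges, standing on a flange, loose, 55 mm diameter, 39 mm high, a thin wire end rises to 50 mm. Origin at its underside, about 8 mm in its +x from the spool's axis. It stands on the left or right ring of the mat's middle row, the hub on the other. Stays there.
- tin: round yellow flux tin with its lid shut (the lid is fixed), 49 mm in diameter, 21 mm high, flat top, about 60 g. Origin at the centre of its underside, z up. Stands on the bench at the start, left or right of the mat.
- loupe: round black eye loupe standing on its wide rim, 39 mm in diameter at the bottom, tapering upward, 34 mm high, about 50 g. Origin at the centre of its underside, z up. Stands on the bench at the start, left or right of the mat.
- stamp: self-inking stamp, red cap over a dark foot, 35 (x) x 49 (y) x 63 mm high, about 70 g. Origin: centre of its underside, z up. The cap is fixed, spans heights 26 to 62 mm and is 34 mm wide along x: grip it there, fingers closing along its x. The foot is 26 mm wide along x. Stands on the bench beside the mat at the start; its yaw when placed is free.
- tape: roll of cream tape lying flat, 58 mm in diameter, 18 mm high, about 60 g. Origin at the centre of its underside, z up. Grip it across its diameter. Lies on the bench at the start, left or right of the mat.
There are look-alikes about, which are no part of the job. What is meant by the tape is not orange, and is the smaller of those in its own colour.

How it is judged:
At the end, for the whole second after the job is handed in: Along the mat's axes (12 mm in x and in y each): tin at the centre ring, stamp at the front ring in the hub's column, tape at the back ring in the spool's column; loupe on the tin within 10 mm of its axis. All upright within 0.12 rad, released, at rest; hub and spool moved under 20 mm (((y of hub in the frame of mat above 0 m and x of stamp in the frame of mat between -0.104 and -0.08 m and y of stamp in the frame of mat between 0.088 and 0.112 m and x of tape in the frame of mat between 0.08 and 0.104 m and y of tape in the frame of mat between -0.112 and -0.088 m) or (y of hub in the frame of mat below 0 m and x of stamp in the frame of mat between -0.104 and -0.08 m and y of stamp in the frame of mat between -0.112 and -0.088 m and x of tape in the frame of mat between 0.08 and 0.104 m and y of tape in the frame of mat between 0.088 and 0.112 m)) and x of tin in the frame of mat between -0.012 and 0.012 m and y of tin in the frame of mat between -0.012 and 0.012 m and z of tin in the frame of mat between 0.006 and 0.014 m and z of stamp in the frame of mat between 0.006 and 0.014 m and z of tape in the frame of mat between 0.006 and 0.014 m and horizontal distance between loupe and tin below 0.01 m and z of loupe in the frame of tin between 0.018 and 0.025 m and angle between each of tin, loupe, stamp, tape's own z axis and vertical below 0.12 rad and linear speed of each of tin, loupe, stamp, tape below 0.02 m/s and angular speed of each of tin, loupe, stamp, tape below 0.2 rad/s); the robot touches nothing.
It fails at once if the hub is shifted by more than 20 mm (distance of hub from where it was at the start of the episode above 0.02 m).
It fails at once if the spool is shifted by more than 20 mm (distance of spool from where it was at the start of the episode above 0.02 m).
It also fails if it takes over 112 s, if anything falls off the work surface, if the arm or the gripper's body presses on something with over 40 N, if the wrist force passes 120 N, or if a joint passes its speed limit or range.

ROBOT

A 6-joint arm with a two-finger parallel gripper is mounted at the origin on a cart in front of the work surface, level with it; the furniture and walls round the work are solid. World frame = base frame: x ahead of the robot, y to its left, z up, the work surface at z = 0. Lengths are in m, angles in rad, forces in N, time in s.
With the tool pointing down it reaches from about 0.25 to 0.725 m from the base axis. Payload 4 kg.
Tool frame: the origin (TCP) lies midway between the tips of the shut fingers; the grasp point (between the pads) lies 19 mm behind it; z points along the fingers, y is the line along which they close (so a half turn about z gives the same grasp; the last joint's range is limited). The gripper opens to 85 mm and grips with 20 to 120 N. Pads are 22 mm wide; open, the fingers measure 114 mm over their backs; the gripper's body (76 mm by 85 mm) begins 54 mm behind the grasp point. The pads swing forward as they close: fully open they stand 13 mm farther back than shut.
Start: joints at [1.171, 0.241, 0.005, 1.335, 0, 1.571], TCP at [0.195, 0.461, 0.231] pointing down, gripper open.
Joint ranges: [-2.72, 2.72], [-1.05, 1.87], [-1.09, 1.28], [-1.99, 2.15], [-1.42, 1.44], [-3.14, 3.14]. Speed limits (rad/s): [2.79, 2.79, 3.14, 3.14, 3.14, 3.14].

INTERFACE

Orientations are given as a unit quaternion [x, y, z, w].
In Python, from workcell import get_obs, camera, job_done, silhouettes gives the robot as it stands. The module is installed in compiled form; this text tells all that it offers.
- The arm moves only by the tool drive_tool, never from a script. Its argument "increments" is a list of rows, each a list of 3 entries, a list of its own where there are three numbers: the shift along the world's x, y, z in mm, then the turn, a rotation vector about the world's x, y, z in degrees, then the opening, from 0 (shut) to 1 (fully open). A call has 1 to 8 rows; each row shifts and turns the commanded pose from where the row before left it; what a row does not reach is not made up. A row lasts 1/12 s, in which the tool goes at most 41.7 mm and 7.16 degrees, less where a joint would pass 70% of its speed; a pose out of reach is approached as far as the arm can. A call is refused whole if a number of a shift passes 41.7 or a number of a turn 7.16, either way. A call with a gripper value outside its range is refused whole. The fingers move at their own pace and stop on an object; the grip force is fixed at half the most. Time passes only in rows, so rows that do not move let the fingers close. It gives the time, the measured TCP pose, the force, the opening and the grip force at its end, in the units of the state.
- get_obs(): the state, without advancing time (a new reading comes with each control period).
- camera(name): name is "side" or "top"; returns a dict with "image" (420x560x3 uint8, red, green, blue), "K" (3x3 intrinsics, pixels), "k1" (the pictures are not rectified: a ray, as slopes to the right and down, at radius r is drawn at 1 + k1 r^2 times it, then the intrinsics apply), "view" (4x4, takes a point from world to camera coordinates). Camera axes: x right, y down, z forward; pixel columns grow to the right and rows downward; lengths in m; the calibration is good to about 2 mm. A picture is of the moment at which its call begins. There is no depth.
- job_done(): hands the job in; it is judged then, once.
Trained networks look in a picture, given as the dict that the camera call returned (one of the last four; its "shot" number tells which), for a name from the list of things; names that differ only in an ending like _2 or _b are one class to them, and where a whole thing is asked for, a point or a joint stands for the part that bears it (a point fixed in the world has none). Each returns a list of dicts, best first, with "conf" (0 to 1); they miss things now and then, are a little off and sometimes report something else, mostly with a low value. They report only what shows in the picture. A call takes as long as a camera call. They do not tell look-alikes from the thing itself.
- silhouettes(query, picture): "region" (420x560 bool, what is visible of it) and "bbox" ([left, top, right, bottom] in pixels, round what is visible of it).
The state is a dict: "clock": time; "joint_pos": joint angles; "joint_vel": joint speeds; "tau": joint torques, N m; "eef_pos": TCP position; "tool_rot": TCP orientation; "ft_force": force on the tool from outside, world axes, zero at the start; "ft_torque": the same for the moment, N m; "grip_width": finger opening in m; "grasp_force": force on a finger pad.
Only numpy, scipy, OpenCV 4.12 (cv2) and the standard library are available. Lean on these libraries where they do the work, as an engineer would, in place of code of your own. Each camera call takes 0.05 s, during which the arm holds its last target. There are 200 camera calls.

## Working session

There is one attempt and no reset: what is moved stays moved. The work goes in short steps, Python scripts to look and compute and a tool call to move; the robot and the scene stay as the last step left them, time stands still between calls to the robot, and variables do not carry over. Pictures are saved under pics/ and viewed, at most 14 in all, crops included, and the job is handed in when it is done.

Besides the shell and the picture viewer there is one more tool, called after "Emit:" by a JSON object that holds its "api" and its "payload". drive_tool: Moves the arm, as the interface text tells. Its arguments: {"type":"object","properties":{"increments":{"type":"array"}},"required":["increments"]}

```bash
mkdir -p pics; cat > h.py <<'E'
import numpy as np, cv2
from workcell import *
def save(p,n): cv2.imwrite('pics/'+n,p['image'][:,:,::-1])
def ray(p,uv):
    K=np.array(p['K']);V=np.array(p['view']);k=p['k1']
    d=np.linalg.solve(K,[uv[0],uv[1],1])[:2];x=d.copy()
    for _ in range(30): x=d/(1+k*(x@x))
    R=V[:3,:3];return -R.T@V[:3,3],R.T@np.array([x[0],x[1],1.])
def atz(p,uv,z):
    c,d=ray(p,uv);return c+d*(z-c[2])/d[2]
def proj(p,X):
    V=np.array(p['view']);q=V[:3,:3]@np.asarray(X)+V[:3,3];x=q[:2]/q[2]
    x=x*(1+p['k1']*(x@x));return (np.array(p['K'])@[x[0],x[1],1])[:2]
E
python3 - <<'E'
from h import *
np.set_printoptions(precision=4,suppress=True)
for n in('top','side'):
    p=camera(n);save(p,n+'0.png');c,_=ray(p,(280,210));print(n,c,p['K'][0],p['k1'])
    for q in('mat','hub','spool','tin','loupe','stamp','tape'):
        for d in silhouettes(q,p):
            if d['conf']<.2: continue
            m=d['region'];v,u=np.nonzero(m);print(q,round(d['conf'],2),d['bbox'],m.sum(),(round(u.mean()),round(v.mean())),atz(p,(u.mean(),v.mean()),.01)[:2],np.median(p['image'][m],0))
o=get_obs();print(o['clock'],o['tool_rot'],o['grip_width'])
E
```

```text
top [ 0.4034 -0.0522  0.8923] [387.227   0.    276.657] -0.04355961755168707
mat 0.6 [192.9, 110.8, 318.1, 242.0] 13538 (257, 178) [ 0.5361 -0.0301] [54. 53. 54.]
hub 0.92 [192.9, 159.4, 233.5, 185.2] 1098 (212, 170) [0.553  0.0734] [221. 220. 219.]
hub 0.39 [286.0, 168.4, 316.3, 197.3] 539 (298, 179) [ 0.5332 -0.1257] [ 66. 110. 187.]
spool 0.92 [285.3, 166.0, 311.2, 192.5] 459 (298, 179) [ 0.5333 -0.1244] [ 62. 110. 188.]
spool 0.66 [190.8, 108.8, 320.3, 242.8] 13553 (257, 177) [ 0.5366 -0.03  ] [54. 53. 54.]
tin 0.95 [344.7, 151.1, 367.1, 175.9] 387 (355, 163) [ 0.5716 -0.2581] [190. 143.  99.]
loupe 0.54 [116.3, 231.1, 137.5, 253.0] 266 (127, 241) [0.3905 0.2629] [79.5 88.  84. ]
stamp 0.69 [352.1, 236.1, 379.7, 257.7] 437 (365, 247) [ 0.3778 -0.2778] [142.  46.  46.]
tape 0.95 [403.3, 199.4, 427.8, 222.2] 333 (412, 208) [ 0.4654 -0.3905] [218. 211. 191.]
tape 0.71 [358.1, 189.9, 379.8, 218.6] 344 (371, 205) [ 0.4727 -0.2925] [234. 142.  75.]
tape 0.68 [400.7, 140.6, 438.6, 179.2] 835 (416, 159) [ 0.5814 -0.4031] [216. 209. 189.]
side [ 0.4026 -1.107   0.4874] [393.6441   0.     284.4415] 0.015316496354141871
mat 0.94 [253.5, 198.3, 364.9, 239.8] 3454 (306, 220) [ 0.539  -0.0641] [35. 36. 36.]
spool 0.69 [297.1, 210.5, 314.7, 233.6] 338 (305, 223) [ 0.5357 -0.0815] [63.5 79.  89. ]
tin 0.66 [318.0, 243.6, 339.0, 260.8] 277 (328, 252) [ 0.5725 -0.2543] [123.  79.  53.]
stamp 0.73 [238.8, 233.4, 258.3, 266.0] 509 (250, 249) [ 0.3774 -0.2282] [72. 28. 27.]
tape 0.9 [323.7, 270.6, 363.7, 299.4] 996 (344, 284) [ 0.5812 -0.397 ] [101. 100.  89.]
tape 0.84 [275.2, 271.6, 306.4, 296.7] 484 (289, 285) [ 0.4633 -0.3938] [103. 102.  91.]
tape 0.84 [281.2, 247.7, 302.0, 269.3] 354 (290, 261) [ 0.4732 -0.2925] [117.5  66.   31. ]
0.8 [0.1986 0.9801 0.     0.    ] 0.08565293288653442
```

```bash
python3 - <<'E'
import cv2
a=cv2.imread('pics/top0.png');cv2.imwrite('pics/top0z.png',cv2.resize(a[95:280,95:450],None,fx=2.25,fy=2.25,interpolation=cv2.INTER_CUBIC))
E
```

```text
(no output)
```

View pics/top0.png

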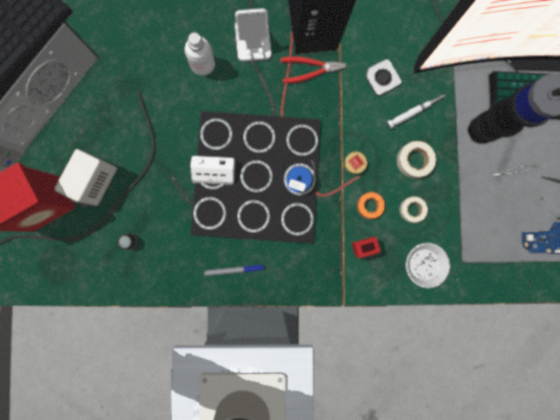

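View pics/top0z.png

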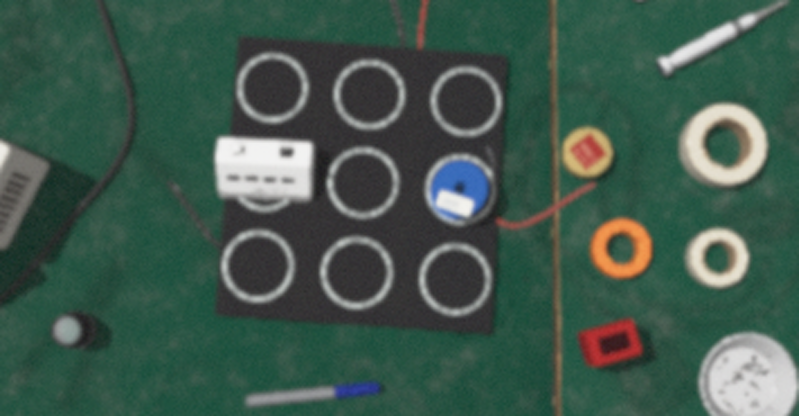

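View pics/side0.png

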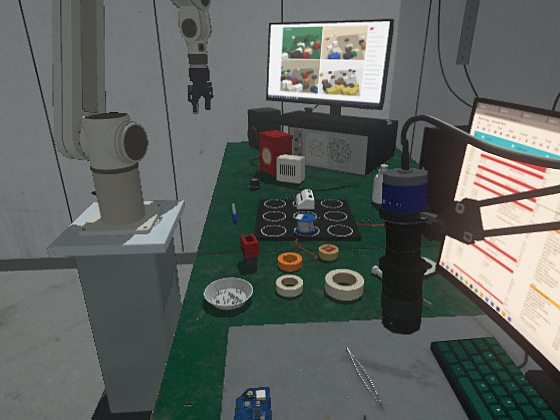

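```bash
cat > m.py <<'E'
from h import *
from scipy.optimize import least_squares
np.set_printoptions(precision=4,suppress=True)
def cyl(r,h,r2=None):
    t=np.linspace(0,2*np.pi,48,endpoint=False);c=np.c_[np.cos(t),np.sin(t)]
    return np.r_[np.c_[c*r,0*t],np.c_[c*(r2 or r),0*t+h]]
def box(a,b,h): return np.array([[x,y,z] for x in(-a,a) for y in(-b,b) for z in(0,h)])/[2,2,1]
M=dict(tin=cyl(.0245,.021),loupe=cyl(.0195,.034,.014),stamp=box(.035,.049,.063),tape=cyl(.029,.018),spool=cyl(.0275,.039))
def bb(p,P):
    q=np.array([proj(p,x) for x in P]);return np.r_[q.min(0)-.0,q.max(0)]
def fit(name,obs,x0,yaw=None):
    # obs: list (picture,bbox)
    def place(s):
        c,d=np.cos(s[3]),np.sin(s[3]);P=M[name];return np.c_[P[:,0]*c-P[:,1]*d,P[:,0]*d+P[:,1]*c,P[:,2]]+s[:3]
    Y=0 if yaw is None else yaw
    f=lambda s:np.concatenate([bb(p,place(np.r_[s[:3],Y]))-b for p,b in obs])
    r=least_squares(f,[*x0,0.]);return r.x,r.fun
def det(p,q,near,zz=.01):
    best=None
    for d in silhouettes(q,p):
        b=np.array(d['bbox']);e=np.linalg.norm((b[:2]+b[2:])/2-proj(p,[*near,zz]))
        if e<15 and d['conf']>.15 and (best is None or e<best[0]): best=(e,b,d)
    return best
def mat(p,z=.01):
    """ring centres -> mat pose; matched to the nominal grid"""
    g=cv2.cvtColor(p['image'],cv2.COLOR_RGB2GRAY);S=4
    G=cv2.resize(g,None,fx=S,fy=S,interpolation=cv2.INTER_CUBIC)
    return G
E
python3 - <<'E'
from m import *
T=camera('top');S=camera('side')
def yawfit(): pass
import json
for q,n in dict(tin=(.57,-.257),loupe=(.39,.262),stamp=(.377,-.277),tape=(.465,-.39),spool=(.533,-.124)).items():
    o=[]
    for p in(T,S):
        b=det(p,q,n)
        if b: o.append((p,b[1]+[0,0,0,0]))
    if q=='stamp':
        b=det(T,q,n); print('minrect',cv2.minAreaRect(cv2.findNonZero(b[2]['region'].astype(np.uint8))))
    print(q,len(o),*fit(q,o,n))
# rings
for p in(T,S):
    g=cv2.resize(cv2.cvtColor(p['image'],cv2.COLOR_RGB2GRAY),None,fx=4,fy=4,interpolation=cv2.INTER_CUBIC)
    b=cv2.adaptiveThreshold(g,255,0,cv2.THRESH_BINARY,61,-25)
    cs,hi=cv2.findContours(b,cv2.RETR_CCOMP,cv2.CHAIN_APPROX_NONE)
    pts=[]
    for c,h_ in zip(cs,hi[0]):
        if len(c)<60 or h_[3]>=0 or h_[2]<0: continue
        e=cv2.fitEllipse(c);uv=(np.array(e[0])+.5)/4-.5;w=atz(p,uv,.01)
        if .4<w[0]<.68 and -.22<w[1]<.16 and max(e[1])<200: pts.append(w[:2]);print(uv,w[:2],np.array(e[1])/4)
    # rigid fit
    pts=np.array(pts);N=np.array([[x,y] for x in(-.092,0,.092) for y in(-.1,0,.1)])
    def f(s):
        c,d=np.cos(s[2]),np.sin(s[2]);W=N@np.array([[c,d],[-d,c]])+s[:2]
        return np.linalg.norm(pts[:,None]-W[None],axis=2).min(1)
    r=least_squares(f,[.54,-.028,-.05],loss='soft_l1',f_scale=.003);print('mat',r.x,r.fun)
E
```

```text
tin 2 [ 0.5675 -0.2571  0.0048] [ 0.8154 -0.9966 -0.5878 -1.2723 -1.3147  0.2294 -1.0963  0.1672]
loupe 2 [ 0.391   0.2652 -0.0041] [-0.2677  0.7279  0.1229 -1.8481 -4.2917 -4.5028  2.5148  4.5886]
minrect ((365.3584899902344, 246.75474548339844), (17.582151412963867, 26.09850311279297), 74.05460357666016)
stamp 2 [ 0.3799 -0.271  -0.0011] [ 0.3571  1.7863 -0.2719 -3.3408  1.531  -0.9433 -3.4597  0.7791]
tape 1 [ 0.4606 -0.4063 -0.0318] [ 1.9375 -2.0588 -1.9119  2.0889]
spool 2 [ 0.5284 -0.1256  0.0083] [-1.661   1.3127  1.5304 -1.5317 -2.056   0.4009  1.8305 -0.323 ]
[296.789  218.6698] [ 0.4417 -0.1215] [32.4031 32.5842]
[253.0566 215.7507] [ 0.4482 -0.0217] [32.6026 32.7289]
[209.1663 212.7668] [0.4549 0.0781] [32.5729 32.8345]
[255.9196 175.7697] [ 0.5402 -0.0278] [32.1147 32.3194]
[301.673  139.6375] [ 0.6254 -0.1337] [31.3086 31.9623]
[258.7187 136.5731] [ 0.632  -0.0339] [31.4541 32.1504]
[215.6717 133.551 ] [0.6386 0.0658] [31.3721 32.1896]
mat [ 0.5401 -0.0278 -0.0664] [0.     0.0001 0.0001 0.     0.0001 0.0001 0.0001]
[305.4696 199.5564] [0.5589 0.1029] [16.9461 21.0072]
mat [ 0.5538  0.003  -0.0512] [0.]
```

```bash
python3 - <<'E'
import cv2
a=cv2.imread('pics/top0.png')[130:275,330:450];cv2.imwrite('pics/right.png',cv2.resize(a,None,fx=4,fy=4,interpolation=cv2.INTER_CUBIC))
E
```

```text
(no output)
```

View pics/right.png

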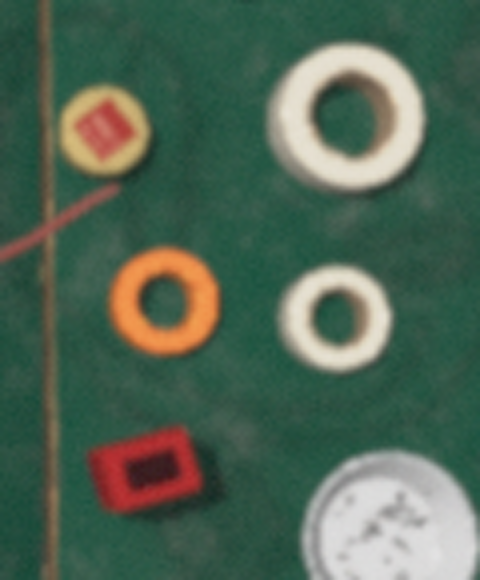

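```bash
cat >> m.py <<'E'
def cmask(p,near,half=22,zz=.01,thr=5):
    """bbox of the non-green blob nearest to a world place"""
    u,v=np.round(proj(p,[*near,zz])).astype(int);S=4
    a=cv2.resize(p['image'][v-half:v+half,u-half:u+half].astype(np.float32),None,fx=S,fy=S,interpolation=cv2.INTER_CUBIC)
    m=((a[:,:,0]-a[:,:,1])>-thr).astype(np.uint8)
    m=cv2.morphologyEx(m,cv2.MORPH_OPEN,np.ones((13,13)))
    n,l,s,c=cv2.connectedComponentsWithStats(m)
    if n<2: return None
    i=1+np.argmin([np.linalg.norm(c[k]-half*S)-s[k,4]**.5 for k in range(1,n)])
    b=np.array([s[i,0],s[i,1],s[i,0]+s[i,2],s[i,1]+s[i,3]])/S-.5+np.tile([u-half,v-half],2)
    return b,(l==i),np.array([u-half,v-half])
E
python3 - <<'E'
from m import *
T=camera('top');S=camera('side')
for q,n,yw in(('tin',(.5675,-.257),0),('tape',(.46,-.388),0),('stamp',(.38,-.271),.0)):
    bs=[]
    for p,k in((T,18),(S,16)):
        b=cmask(p,n,k,.01 if q!='stamp' else .035);bs.append((p,b[0]));print(q,b[0])
        if q=='stamp' and p is T:
            print(cv2.minAreaRect(cv2.findNonZero(b[1].astype(np.uint8))),b[2])
    for y in ([0] if q!='stamp' else [0,.1,.15,.2,.25,.3,-.2]):
        x,f=fit(q,bs,n,y);print(y,x,f)
    print('top only z0',least_squares(lambda s:bb(T,M[q]+[s[0],s[1],0])-bs[0][1],n).x)
# loupe crop + mat height
b=det(T,'loupe',(.39,.262));print('loupe',b[1],least_squares(lambda s:bb(T,M['loupe']+[s[0],s[1],0])-b[1],[.39,.26]).x)
b=det(S,'mat',(.54,-.03));c,d=np.cos(-.0664),np.sin(-.0664)
B=box(.29,.28,0.)@np.array([[c,d,0],[-d,c,0],[0,0,1]]).astype(float)
r=least_squares(lambda s:bb(S,B+s)-b[1],[.54,-.028,.01]);print('mat side',r.x,r.fun)
a=np.concatenate([cv2.resize(p['image'][v-22:v+22,u-22:u+22],None,fx=8,fy=8,interpolation=cv2.INTER_CUBIC) for p,(u,v) in((T,np.round(proj(T,[.39,.262,.01])).astype(int)),(S,np.round(proj(S,[.39,.262,.01])).astype(int)))],1)
cv2.imwrite('pics/loupe.png',a[:,:,::-1])
E
```

```text
tin [344.   151.25 367.   174.  ]
tin [318.25 244.   338.   260.5 ]
0 [ 0.5716 -0.2583  0.0005] [ 0.0011  0.1119 -0.0219 -0.1067 -0.2322 -0.3014  0.2368  0.2855]
top only z0 [ 0.5717 -0.2584]
tape [400.   196.5  427.25 222.25]
tape [276.  275.  302.5 296.5]
0 [ 0.4635 -0.3934 -0.0004] [-0.082   0.0124  0.0449 -0.2945 -0.4321 -0.4474  0.1772  0.4423]
top only z0 [ 0.4632 -0.3933]
stamp [351.25 235.5  381.   258.25]
((78.06126403808594, 79.27308654785156), (79.1550064086914, 111.41757202148438), 73.7798080444336) [347 228]
stamp [239.75 233.5  259.25 264.5 ]
0 [ 0.3786 -0.2724  0.0041] [ 0.2278  3.0379 -0.1866 -2.9898  1.6265 -1.3939 -1.8865  1.2108]
0.1 [ 0.3784 -0.2722  0.004 ] [-0.5398  2.095   0.4471 -1.7976  1.1461 -1.6342 -0.9735  1.5435]
0.15 [ 0.3785 -0.2722  0.0039] [-0.881   1.5937  0.7184 -1.3034  0.6943 -1.7327 -0.4896  1.6906]
0.2 [ 0.3785 -0.2721  0.0039] [-1.1909  1.1149  0.9607 -0.8345  0.263  -1.8174 -0.0289  1.8238]
0.25 [ 0.3786 -0.272   0.0038] [-1.4685  0.66    1.1739 -0.3919 -0.1467 -1.8883  0.4075  1.9425]
0.3 [ 0.3786 -0.272   0.0037] [-1.7128  0.23    1.3576  0.0232 -0.5339 -1.9456  0.8185  2.0462]
-0.2 [ 0.3789 -0.2722  0.0038] [-0.9924  0.9748  0.8022 -1.1094 -0.1463 -1.4679 -0.0692  1.4668]
top only z0 [ 0.3783 -0.2734]
loupe [119.8 231.3 136.2 251.9] [0.3891 0.2607]
mat side [ 0.5421 -0.0478  0.0079] [-0.2446  0.8517  0.2445 -0.6819]
```

View pics/loupe.png

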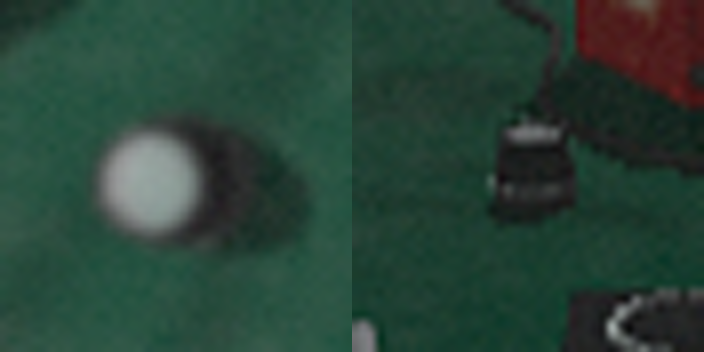

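```bash
python3 - <<'E'
from m import *
from scipy.optimize import minimize
T=camera('top');S=camera('side')
B=box(.034,.049,.036)+[0,0,.026]
ms=[(p,)+cmask(p,(.38,-.271),k,.035)[1:] for p,k in((T,18),(S,20))]
def iou(s,ms=ms):
    c,d=np.cos(s[2]),np.sin(s[2]);t=0
    for p,m,o in ms:
        P=B@np.array([[c,d,0],[-d,c,0],[0,0,1]])+[s[0],s[1],0]
        q=np.array([(proj(p,x)-o+.5)*4 for x in P])
        z=np.zeros(m.shape,np.uint8);cv2.fillConvexPoly(z,cv2.convexHull((q*16).astype(np.int32).reshape(-1,1,2)),1,shift=4)
        t-=(z&m).sum()/(z|m).sum()
    return t
for sel in(ms,ms[:1]):
  for y in(.1,.3,-.1):
    r=minimize(iou,[.378,-.274,y],args=(sel,),method='Nelder-Mead',options=dict(initial_simplex=[[.378,-.274,y],[.384,-.274,y],[.378,-.268,y],[.378,-.274,y+.15]]));print(r.x,r.fun)
u,v=np.round(proj(T,[.39,.262,.01]))-22;U,W=np.round(proj(S,[.39,.262,.01]))-22
bt=np.array([98,120,250,248])/8-.5+[u,v,u,v];bs=np.array([138,122,224,222])/8-.5+[U,W,U,W]
print('loupe',*fit('loupe',[(T,bt),(S,bs)],(.39,.262)),'lens',atz(T,np.array([150,184])/8-.5+[u,v],.034))
E
```

```text
[ 0.3779 -0.2707  0.2617] -1.660486374775774
[ 0.3779 -0.271   0.2636] -1.659410892076936
[ 0.3781 -0.2707  0.2548] -1.662039994708632
[ 0.3784 -0.2708  0.3248] -0.883146887159533
[ 0.3783 -0.271   0.3296] -0.8811664641555286
[ 0.3784 -0.2706  0.3263] -0.8829826055224426
loupe [ 0.3891  0.2635 -0.0029] [-0.5963 -0.434   0.6058  0.6177  0.2159  0.3934  0.089  -0.2995] lens [0.3898 0.2607 0.034 ]
```

The crop confirms the targets: tin (355,163), small cream tape (414,209), red stamp (367,247) and loupe (127,241). The look-alikes I'm leaving are the large cream roll (417,159) and the orange roll (371,205). The hub is on the left and the spool on the right. I'll move above the tin first.

Emit:
{"api": "drive_tool", "payload": {"increments": [[[15.7,-30,-4],[0,0,-2.8],0.8],[[15.7,-30,-4],[0,0,-2.8],0.8],[[15.7,-30,-4],[0,0,-2.8],0.8],[[15.7,-30,-4],[0,0,-2.8],0.8],[[15.7,-30,-4],[0,0,-2.8],0.8],[[15.7,-30,-4],[0,0,-2.8],0.8],[[15.7,-30,-4],[0,0,-2.8],0.8],[[15.7,-30,-4],[0,0,-2.8],0.8]]}}

```text
clock: 2.42
eef_pos: [0.3207, 0.2192, 0.1994]
tool_rot: [0.386, 0.922, 0.0, 0.0]
ft_force: [1.4, -0.6, 1.4]
grip_width: 0.0684
grasp_force: 0.0
```

Emit:
{"api": "drive_tool", "payload": {"increments": [[[15.7,-30,-4],[0,0,-2.8],0.8],[[15.7,-30,-4],[0,0,-2.8],0.8],[[15.7,-30,-4],[0,0,-2.8],0.8],[[15.7,-30,-4],[0,0,-2.8],0.8],[[15.7,-30,-4],[0,0,-2.8],0.8],[[15.7,-30,-4],[0,0,-2.8],0.8],[[15.7,-30,-4],[0,0,-2.8],0.8],[[15.7,-30,-4],[0,0,-2.8],0.8]]}}

```text
clock: 3.08
eef_pos: [0.4464, -0.0212, 0.1673]
tool_rot: [0.558, 0.83, 0.0, 0.0]
ft_force: [0.6, 1.6, 0.8]
grip_width: 0.0684
grasp_force: 0.0
```

Emit:
{"api": "drive_tool", "payload": {"increments": [[[15.7,-30,-4],[0,0,-2.8],0.8],[[15.7,-30,-4],[0,0,-2.8],0.8],[[15.7,-30,-4],[0,0,-2.8],0.8],[[15.7,-30,-4],[0,0,-2.8],0.8],[[15.7,-30,-4],[0,0,-2.8],0.8],[[15.7,-30,-4],[0,0,-2.8],0.8],[[15.7,-30,-4],[0,0,-2.8],0.8],[[15.7,-30,-4],[0,0,-2.8],0.8]]}}

```text
clock: 3.75
eef_pos: [0.5719, -0.2611, 0.1349]
tool_rot: [0.709, 0.706, 0.0, -0.0]
ft_force: [0.9, 0.2, 1.1]
grip_width: 0.0682
grasp_force: 0.0
```

Emit:
{"api": "drive_tool", "payload": {"increments": [[[0,1,-22],[0,0,0],0.8],[[0,0,-22],[0,0,0],0.8],[[0,0,-22],[0,0,0],0.8],[[0,0,-22],[0,0,0],0.8],[[0,0,-20],[0,0,0],0.8],[[0,0,-15],[0,0,0],0.8],[[0,0,-9],[0,0,0],0.8],[[0,0,0],[0,0,0],0.8]]}}

```text
clock: 4.42
eef_pos: [0.5696, -0.2576, 0.0007]
tool_rot: [0.708, 0.706, -0.001, -0.002]
ft_force: [-0.6, 0.8, -0.3]
grip_width: 0.0683
grasp_force: 0.0
```

Emit:
{"api": "drive_tool", "payload": {"increments": [[[0,0,0],[0,0,0],0.5],[[0,0,0],[0,0,0],0.4],[[0,0,0],[0,0,0],0.3],[[0,0,0],[0,0,0],0.3],[[0,0,0],[0,0,0],0.3],[[0,0,0],[0,0,0],0.3]]}}

```text
clock: 4.92
eef_pos: [0.5725, -0.2589, 0.0048]
tool_rot: [0.708, 0.706, 0.001, 0.001]
ft_force: [0.4, -0.7, 5.1]
grip_width: 0.0472
grasp_force: 61.9
```

Emit:
{"api": "drive_tool", "payload": {"increments": [[[0,0,15],[0,0,0],0.3],[[0,0,25],[0,0,0],0.3],[[0,0,25],[0,0,0],0.3],[[0,0,25],[0,0,0],0.3],[[-2,14,0],[0,0,0],0.3],[[-4,28,0],[0,0,0],0.3],[[-4,28,0],[0,0,0],0.3],[[-4,28,0],[0,0,0],0.3]]}}

```text
clock: 5.58
eef_pos: [0.5565, -0.1592, 0.0926]
tool_rot: [0.708, 0.706, -0.0, -0.0]
ft_force: [0.6, 0.2, -0.3]
grip_width: 0.0474
grasp_force: 61.7
```

Emit:
{"api": "drive_tool", "payload": {"increments": [[[-4,28,0],[0,0,0],0.3],[[-4,28,0],[0,0,0],0.3],[[-4,28,0],[0,0,0],0.3],[[-4,28,0],[0,0,0],0.3],[[-2,14,0],[0,0,0],0.3],[[0,7,0],[0,0,0],0.3],[[0,0,0],[0,0,0],0.3],[[0,0,0],[0,0,0],0.3]]}}

```text
clock: 6.25
eef_pos: [0.5394, -0.0275, 0.093]
tool_rot: [0.708, 0.707, -0.0, 0.0]
ft_force: [-0.9, -0.7, -0.5]
grip_width: 0.0475
grasp_force: 61.7
```

Emit:
{"api": "drive_tool", "payload": {"increments": [[[0.5,0,-20],[0,0,0],0.3],[[0,0,-20],[0,0,0],0.3],[[0,0,-18],[0,0,0],0.3],[[0,0,-12],[0,0,0],0.3],[[0,0,-5],[0,0,0],0.3],[[0,0,-4],[0,0,0],0.3],[[0,0,0],[0,0,0],0.3],[[0,0,0],[0,0,0],0.3]]}}

```text
clock: 6.92
eef_pos: [0.5407, -0.0284, 0.0151]
tool_rot: [0.708, 0.706, 0.0, 0.001]
ft_force: [0.4, 0.0, 0.1]
grip_width: 0.0469
grasp_force: 61.7
```

Emit:
{"api": "drive_tool", "payload": {"increments": [[[0,0,0],[0,0,0],0.6],[[0,0,0],[0,0,0],0.7],[[0,0,0],[0,0,0],0.75],[[0,0,0],[0,0,0],0.75],[[0,0,10],[0,0,0],0.75],[[0,0,30],[0,0,0],0.75],[[0,0,35],[0,0,0],0.75],[[0,0,35],[0,0,0],0.75]]}}

```text
clock: 7.58
eef_pos: [0.5391, -0.0273, 0.1256]
tool_rot: [0.708, 0.706, -0.001, -0.001]
ft_force: [0.7, -1.3, 0.5]
grip_width: 0.0639
grasp_force: 0.0
```

Emit:
{"api": "drive_tool", "payload": {"increments": [[[-18.9,36.2,0],[0,0,0],0.75],[[-18.9,36.2,0],[0,0,0],0.75],[[-18.9,36.2,0],[0,0,0],0.75],[[-18.9,36.2,0],[0,0,0],0.75],[[-18.9,36.2,0],[0,0,0],0.75],[[-18.9,36.2,0],[0,0,0],0.75],[[-18.9,36.2,0],[0,0,0],0.75],[[-18.9,36.2,0],[0,0,0],0.75]]}}

```text
clock: 8.25
eef_pos: [0.3876, 0.2638, 0.1254]
tool_rot: [0.708, 0.706, 0.001, 0.0]
ft_force: [0.7, -0.2, -0.6]
grip_width: 0.0641
grasp_force: 0.0
```

```bash
python3 - <<'E'
from m import *
T=camera('top');save(T,'t1.png');a=T['image'];u,v=proj(T,[.54,-.028,.02]).astype(int)
u2,v2=proj(T,[.39,.262,.02]).astype(int)
f=lambda u,v:cv2.resize(a[v-35:v+35,u-35:u+35],None,fx=5.5,fy=5.5,interpolation=cv2.INTER_CUBIC)
cv2.imwrite('pics/t1z.png',np.concatenate([f(u,v),f(u2,v2)],1)[:,:,::-1])
print(u,v,get_obs()['eef_pos'])
for d in silhouettes('tin',T): print(d['conf'],d['bbox'])
b=det(T,'tin',(.54,-.028),.02)
if b: print(least_squares(lambda s:bb(T,M['tin']+[s[0],s[1],.01])-b[1],[.54,-.03]))
E
```

```text
255 175 [0.3844 0.2703 0.1255]
0.72 [240.5, 164.6, 264.0, 190.5]
     message: Both `ftol` and `xtol` termination conditions are satisfied.
     success: True
      status: 4
         fun: [ 7.617e-01  1.551e+00 -7.836e-01 -1.569e+00]
           x: [ 5.342e-01 -2.010e-02]
        cost: 3.0301831759825113
         jac: [[ 3.371e+00 -4.469e+02]
               [-4.397e+02 -1.758e+00]
               [ 1.189e+00 -4.355e+02]
               [-4.337e+02 -1.193e+00]]
        grad: [ 8.942e-06 -1.045e-05]
  optimality: 1.0447656951129147e-05
 active_mask: [ 0.000e+00  0.000e+00]
        nfev: 4
        njev: 4
```

View pics/t1z.png

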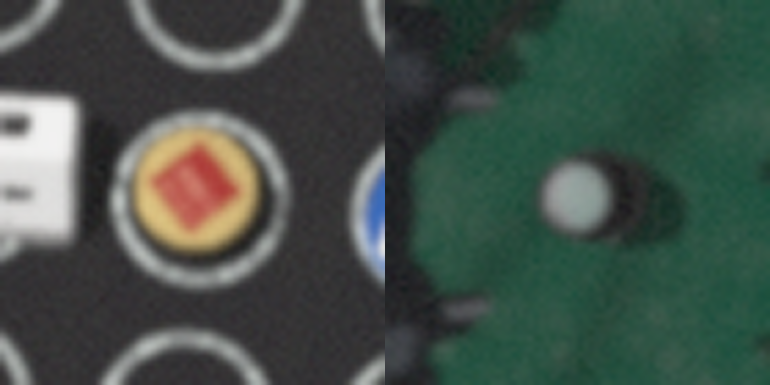

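Emit:
{"api": "drive_tool", "payload": {"increments": [[[0,0,0],[0,0,0],0.75],[[0,0,-22],[0,0,0],0.75],[[0,0,-25],[0,0,0],0.75],[[0,0,-25],[0,0,0],0.75],[[0,0,-22],[0,0,0],0.75],[[0,0,-16],[0,0,0],0.7],[[0,0,-8],[0,0,0],0.6],[[0,0,-4],[0,0,0],0.6]]}}

```text
clock: 9.07
eef_pos: [0.3888, 0.2603, 0.0013]
tool_rot: [0.709, 0.705, -0.001, -0.0]
ft_force: [-1.0, 0.4, -0.3]
grip_width: 0.0513
grasp_force: 0.0
```

Emit:
{"api": "drive_tool", "payload": {"increments": [[[0,0,0],[0,0,0],0.45],[[0,0,0],[0,0,0],0.35],[[0,0,0],[0,0,0],0.25],[[0,0,0],[0,0,0],0.2],[[0,0,0],[0,0,0],0.2],[[0,0,0],[0,0,0],0.2],[[0,0,0],[0,0,0],0.2]]}}

```text
clock: 9.65
eef_pos: [0.3891, 0.2625, 0.0028]
tool_rot: [0.708, 0.707, 0.001, 0.0]
ft_force: [0.7, 0.4, 1.9]
grip_width: 0.034
grasp_force: 59.7
```

Emit:
{"api": "drive_tool", "payload": {"increments": [[[0,0,15],[0,0,0],0.2],[[0,0,25],[0,0,0],0.2],[[0,0,30],[0,0,0],0.2],[[0,0,30],[0,0,0],0.2],[[8,-14,0],[0,0,0],0.2],[[15,-29,0],[0,0,0],0.2],[[15,-29,0],[0,0,0],0.2],[[15,-29,0],[0,0,0],0.2]]}}

```text
clock: 10.32
eef_pos: [0.4421, 0.1605, 0.1028]
tool_rot: [0.707, 0.707, 0.0, 0.0]
ft_force: [0.4, 0.9, -0.7]
grip_width: 0.0345
grasp_force: 59.6
```

Emit:
{"api": "drive_tool", "payload": {"increments": [[[15,-29,0],[0,0,0],0.2],[[15,-29,0],[0,0,0],0.2],[[15,-29,0],[0,0,0],0.2],[[15,-29,0],[0,0,0],0.2],[[15,-29,0],[0,0,0],0.2],[[15,-29,0],[0,0,0],0.2],[[8,-15,0],[0,0,0],0.2],[[0,0,0],[0,0,0],0.2]]}}

```text
clock: 10.98
eef_pos: [0.5415, -0.0311, 0.1023]
tool_rot: [0.709, 0.705, 0.0, 0.001]
ft_force: [-0.2, 0.3, -0.3]
grip_width: 0.0339
grasp_force: 59.7
```

```bash
python3 - <<'E'
from m import *
S=camera('side');a=S['image'];u,v=proj(S,[.54,-.028,.07]).astype(int)
cv2.imwrite('pics/s2z.png',cv2.resize(a[v-45:v+45,u-55:u+55],None,fx=6,fy=6,interpolation=cv2.INTER_CUBIC)[:,:,::-1])
o=get_obs();print(u,v,o['eef_pos'],o['grip_width'])
E
```

```text
304 196 [ 0.5402 -0.0293  0.1021] 0.03404459182158503
```

View pics/s2z.png

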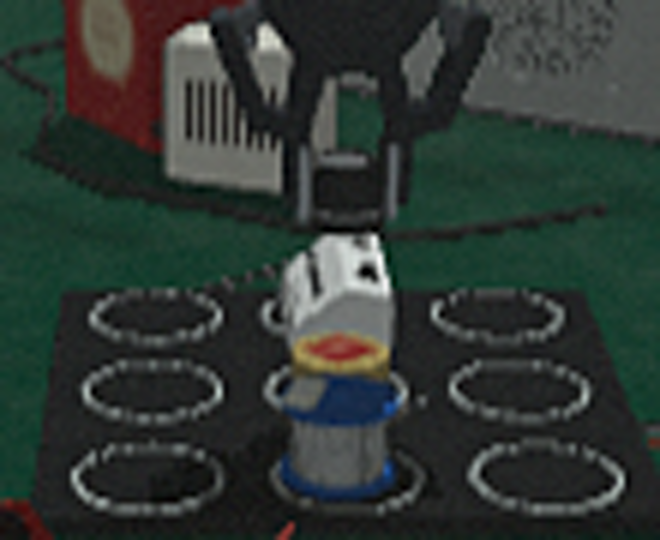

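Emit:
{"api": "drive_tool", "payload": {"increments": [[[0,0,-15],[0,0,0],0.2],[[0,0,-20],[0,0,0],0.2],[[0,0,-15],[0,0,0],0.2],[[0,0,-10],[0,0,0],0.2],[[0,0,-5],[0,0,0],0.2],[[0,0,-3],[0,0,0],0.2],[[0,0,0],[0,0,0],0.2],[[0,0,0],[0,0,0],0.2]]}}

```text
clock: 11.7
eef_pos: [0.5403, -0.0274, 0.0351]
tool_rot: [0.708, 0.707, 0.001, 0.001]
ft_force: [-0.6, 0.0, 0.1]
grip_width: 0.0343
grasp_force: 59.6
```

Emit:
{"api": "drive_tool", "payload": {"increments": [[[0,0,0],[0,0,0],0.42],[[0,0,0],[0,0,0],0.5],[[0,0,0],[0,0,0],0.65],[[0,0,0],[0,0,0],0.65],[[0,0,10],[0,0,0],0.65],[[0,0,30],[0,0,0],0.65],[[0,0,35],[0,0,0],0.65],[[0,0,35],[0,0,0],0.65]]}}

```text
clock: 12.37
eef_pos: [0.5389, -0.0278, 0.1456]
tool_rot: [0.708, 0.706, -0.001, -0.001]
ft_force: [1.6, -0.3, 0.1]
grip_width: 0.0553
grasp_force: 0.0
```

Emit:
{"api": "drive_tool", "payload": {"increments": [[[-4.7,-18,0],[0,0,0],0.85],[[-8,-36,0],[0,0,0],0.85],[[-8,-36,0],[0,0,0],0.85],[[-8,-36,0],[0,0,0],0.85],[[-8,-36,0],[0,0,0],0.85],[[-8,-36,0],[0,0,0],0.85],[[-8,-36,0],[0,0,0],0.85],[[-8,-36,0],[0,0,0],0.85]]}}

```text
clock: 13.03
eef_pos: [0.4784, -0.2996, 0.1454]
tool_rot: [0.708, 0.706, 0.0, 0.001]
ft_force: [1.0, -0.1, 0.4]
grip_width: 0.0722
grasp_force: 0.0
```

Emit:
{"api": "drive_tool", "payload": {"increments": [[[-8,-36,0],[0,0,0],0.85],[[-8,-36,-10],[0,0,0],0.85],[[0,-24,-20],[0,0,0],0.85],[[0,0,-30],[0,0,0],0.85],[[0,0,0],[0,0,0],0.85],[[0,0,0],[0,0,0],0.85]]}}

```text
clock: 13.53
eef_pos: [0.4613, -0.3927, 0.083]
tool_rot: [0.708, 0.706, -0.0, -0.003]
ft_force: [0.1, -1.0, 0.3]
grip_width: 0.0725
grasp_force: 0.0
```

```bash
python3 - <<'E'
from m import *
T=camera('top');S=camera('side');o=get_obs();print(o['eef_pos'],o['grip_width'])
f=lambda a,u,v:cv2.resize(a[v-35:v+35,u-35:u+35],None,fx=5.5,fy=5.5,interpolation=cv2.INTER_CUBIC)
u,v=proj(T,[.54,-.028,.03]).astype(int);u1,v1=proj(S,[.54,-.028,.03]).astype(int);u2,v2=proj(T,[.463,-.393,.03]).astype(int);print(u,v)
cv2.imwrite('pics/t3.png',np.concatenate([f(T['image'],u,v),f(S['image'],u1,v1)],1)[:,:,::-1])
u2,v2=proj(S,[.463,-.393,.03]).astype(int)
w=f(S['image'],u2,v2);cv2.imwrite('pics/t3b.png',w[:,:,::-1])
E
```

```text
[ 0.4638 -0.3935  0.0859] 0.07245070225117972
255 174
```

View pics/t3.png

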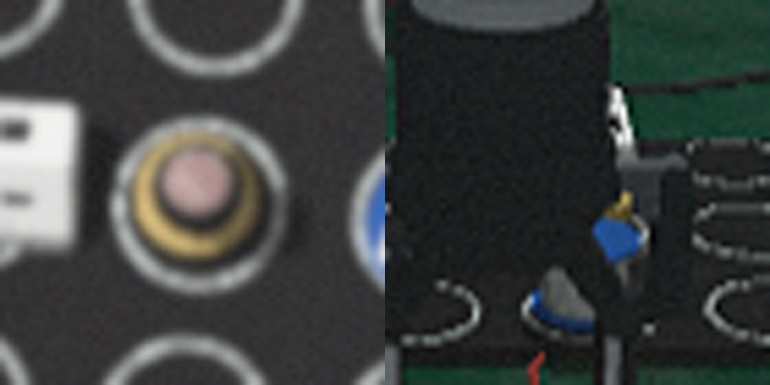

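View pics/t3b.png

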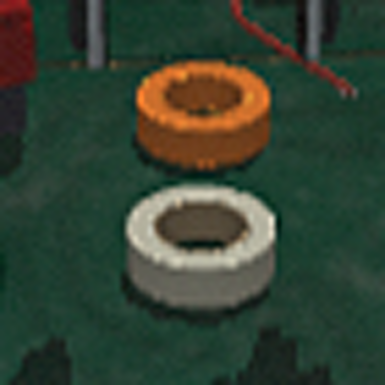

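Emit:
{"api": "drive_tool", "payload": {"increments": [[[0,0,-20],[0,0,0],0.85],[[0,0,-25],[0,0,0],0.85],[[0,0,-20],[0,0,0],0.85],[[0,0,-12],[0,0,0],0.85],[[0,0,-6],[0,0,0],0.85],[[0,0,0],[0,0,0],0.75],[[0,0,0],[0,0,0],0.6],[[0,0,0],[0,0,0],0.5]]}}

```text
clock: 14.3
eef_pos: [0.4644, -0.3946, 0.0035]
tool_rot: [0.708, 0.707, 0.0, 0.002]
ft_force: [0.6, 0.0, -0.5]
grip_width: 0.055
grasp_force: 63.2
```

Emit:
{"api": "drive_tool", "payload": {"increments": [[[0,0,0],[0,0,0],0.4],[[0,0,0],[0,0,0],0.4],[[0,0,0],[0,0,0],0.4],[[0,0,0],[0,0,0],0.4]]}}

```text
clock: 14.63
eef_pos: [0.4642, -0.3947, 0.003]
tool_rot: [0.708, 0.706, 0.0, 0.002]
ft_force: [0.4, 1.2, 6.0]
grip_width: 0.0548
grasp_force: 63.9
```

Emit:
{"api": "drive_tool", "payload": {"increments": [[[0,0,15],[0,0,0],0.4],[[0,0,25],[0,0,0],0.4],[[0,0,25],[0,0,0],0.4],[[0,0,25],[0,0,0],0.4],[[9,14.5,0],[0,0,0],0.4],[[18,29,0],[0,0,0],0.4],[[18,29,0],[0,0,0],0.4],[[18,29,0],[0,0,0],0.4]]}}

```text
clock: 15.3
eef_pos: [0.5262, -0.2918, 0.0916]
tool_rot: [0.708, 0.706, 0.0, 0.0]
ft_force: [0.4, 0.5, -1.1]
grip_width: 0.0551
grasp_force: 63.6
```

Emit:
{"api": "drive_tool", "payload": {"increments": [[[18,29,0],[0,0,0],0.4],[[18,29,0],[0,0,0],0.4],[[18,29,0],[0,0,0],0.4],[[18,29,0],[0,0,0],0.4],[[18,28,0],[0,0,0],0.4],[[9,14.2,0],[0,0,0],0.4],[[0,0,0],[0,0,0],0.4],[[0,0,0],[0,0,0],0.4]]}}

```text
clock: 15.97
eef_pos: [0.625, -0.1335, 0.0909]
tool_rot: [0.707, 0.707, -0.001, -0.0]
ft_force: [-0.7, -0.8, -0.6]
grip_width: 0.0548
grasp_force: 63.6
```

Emit:
{"api": "drive_tool", "payload": {"increments": [[[0,0,-15],[0,0,0],0.4],[[0,0,-22],[0,0,0],0.4],[[0,0,-20],[0,0,0],0.4],[[0,0,-12],[0,0,0],0.4],[[0,0,-6],[0,0,0],0.4],[[0,0,-4],[0,0,0],0.4],[[0,0,0],[0,0,0],0.4],[[0,0,0],[0,0,0],0.4]]}}

```text
clock: 16.63
eef_pos: [0.6255, -0.1351, 0.0134]
tool_rot: [0.708, 0.706, 0.0, 0.001]
ft_force: [0.4, 0.1, -0.9]
grip_width: 0.0547
grasp_force: 63.6
```

Emit:
{"api": "drive_tool", "payload": {"increments": [[[0,0,0],[0,0,0],0.7],[[0,0,0],[0,0,0],0.76],[[0,0,0],[0,0,0],0.78],[[0,0,0],[0,0,0],0.78],[[0,0,10],[0,0,0],0.78],[[0,0,30],[0,0,0],0.78],[[0,0,35],[0,0,0],0.78],[[0,0,35],[0,0,0],0.78]]}}

```text
clock: 17.3
eef_pos: [0.6243, -0.1339, 0.1234]
tool_rot: [0.708, 0.707, -0.001, -0.001]
ft_force: [0.9, -0.5, 0.2]
grip_width: 0.0665
grasp_force: 0.0
```

Emit:
{"api": "drive_tool", "payload": {"increments": [[[-31,-17.2,0],[0,0,1.9],0.75],[[-31,-17.2,0],[0,0,1.9],0.75],[[-31,-17.2,0],[0,0,1.9],0.75],[[-31,-17.2,0],[0,0,1.9],0.75],[[-31,-17.2,0],[0,0,1.9],0.75],[[-31,-17.2,0],[0,0,1.9],0.75],[[-31,-17.2,0],[0,0,1.9],0.75],[[-30.3,-17,0],[0,0,1.9],0.75]]}}

```text
clock: 17.97
eef_pos: [0.3763, -0.2721, 0.1232]
tool_rot: [0.607, 0.794, -0.0, 0.001]
ft_force: [-0.1, -0.9, 0.2]
grip_width: 0.0642
grasp_force: 0.0
```

Emit:
{"api": "drive_tool", "payload": {"increments": [[[0,0,0],[0,0,0],0.75],[[0,0,0],[0,0,0],0.75]]}}

```text
clock: 18.13
eef_pos: [0.3767, -0.2724, 0.1233]
tool_rot: [0.61, 0.793, 0.0, 0.001]
ft_force: [-0.6, -0.3, 1.3]
grip_width: 0.064
grasp_force: 0.0
```

```bash
python3 - <<'E'
from m import *
T=camera('top');S=camera('side');o=get_obs();print(o['eef_pos'],o['tool_rot'])
f=lambda a,u,v:cv2.resize(a[v-35:v+35,u-35:u+35],None,fx=5.5,fy=5.5,interpolation=cv2.INTER_CUBIC)
q=lambda p,X:f(p['image'],*np.round(proj(p,X)).astype(int))
print(np.round(proj(T,[.6253,-.1337,.02])),np.round(proj(S,[.54,-.028,.03])))
b=cmask(T,(.6253,-.1337),18,.02);m=cv2.findNonZero(b[1].astype(np.uint8))
cv2.imwrite('pics/t4.png',np.concatenate([q(T,[.6253,-.1337,.02]),q(S,[.54,-.028,.03])],1)[:,:,::-1])
b=det(T,'tape',(.6253,-.1337));
if b: print(b[1],least_squares(lambda s:bb(T,M['tape']+[s[0],s[1],.01])-b[1],[.62,-.13]).x)
E
```

```text
[ 0.3786 -0.2718  0.1231] [0.6083 0.7937 0.0002 0.001 ]
[302. 139.] [305. 209.]
[288.5 128.4 318.8 151.5] [ 0.6222 -0.1372]
```

View pics/t4.png

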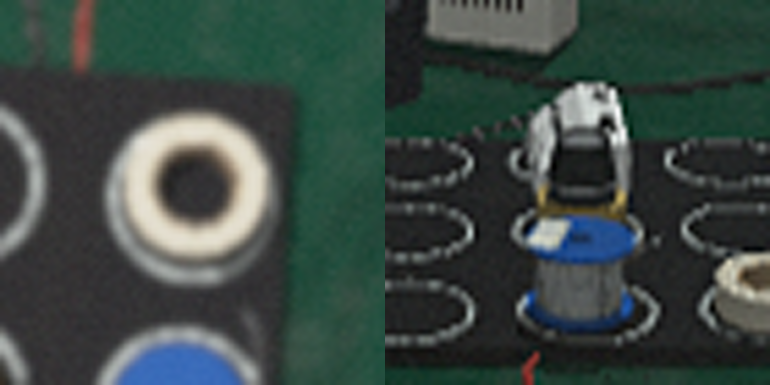

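Emit:
{"api": "drive_tool", "payload": {"increments": [[[0,0,-20],[0,0,0],0.75],[[0,0,-25],[0,0,0],0.75],[[0,0,-25],[0,0,0],0.75],[[0,0,-18],[0,0,0],0.75],[[0,0,-10],[0,0,0],0.75],[[0,0,0],[0,0,0],0.6],[[0,0,0],[0,0,0],0.4],[[0,0,0],[0,0,0],0.3]]}}

```text
clock: 18.95
eef_pos: [0.379, -0.2715, 0.0249]
tool_rot: [0.608, 0.794, 0.0, 0.001]
ft_force: [-0.4, 0.1, -0.8]
grip_width: 0.0328
grasp_force: 59.4
```

Emit:
{"api": "drive_tool", "payload": {"increments": [[[0,0,0],[0,0,0],0.15],[[0,0,0],[0,0,0],0.15],[[0,0,0],[0,0,0],0.15],[[0,0,0],[0,0,0],0.15],[[0,0,0],[0,0,0],0.15]]}}

```text
clock: 19.37
eef_pos: [0.3779, -0.2717, 0.0247]
tool_rot: [0.608, 0.794, 0.0, 0.0]
ft_force: [-0.2, 0.6, -0.1]
grip_width: 0.0333
grasp_force: 59.5
```

Emit:
{"api": "drive_tool", "payload": {"increments": [[[0,0,12],[0,0,0],0.15],[[0,0,20],[0,0,0],0.15],[[0,0,20],[0,0,0],0.15],[[0,0,18],[0,0,0],0.15],[[4,17.2,0],[0,0,-1],0.15],[[7,32,0],[0,0,-2],0.15],[[7,32,0],[0,0,-2],0.15],[[7,32,0],[0,0,-2],0.15]]}}

```text
clock: 20.03
eef_pos: [0.4027, -0.1575, 0.0946]
tool_rot: [0.657, 0.754, 0.0, 0.0]
ft_force: [0.1, 0.3, -1.8]
grip_width: 0.0332
grasp_force: 59.6
```

Emit:
{"api": "drive_tool", "payload": {"increments": [[[7,32,0],[0,0,-2],0.15],[[7,32,0],[0,0,-2],0.15],[[7,32,0],[0,0,-2],0.15],[[7,32,0],[0,0,-2],0.15],[[7,32,0],[0,0,-2],0.15],[[7,32,0],[0,0,-2],0.15],[[7,32,0],[0,0,0],0.15],[[2.9,12,0],[0,0,0],0.15]]}}

```text
clock: 20.7
eef_pos: [0.4556, 0.0812, 0.0946]
tool_rot: [0.73, 0.684, 0.001, -0.0]
ft_force: [0.6, 0.7, -1.1]
grip_width: 0.033
grasp_force: 59.7
```

Emit:
{"api": "drive_tool", "payload": {"increments": [[[0,0,0],[0,0,0],0.15],[[0,0,-15],[0,0,0],0.15],[[0,0,-20],[0,0,0],0.15],[[0,0,-13],[0,0,0],0.15],[[0,0,-6],[0,0,0],0.15],[[0,0,-5],[0,0,0],0.15],[[0,0,0],[0,0,0],0.15],[[0,0,0],[0,0,0],0.15]]}}

```text
clock: 21.37
eef_pos: [0.455, 0.0771, 0.0357]
tool_rot: [0.731, 0.682, 0.0, 0.0]
ft_force: [0.3, 0.2, -0.6]
grip_width: 0.0329
grasp_force: 59.8
```

Emit:
{"api": "drive_tool", "payload": {"increments": [[[0,0,-0.5],[0,0,0],0.42],[[0,0,0],[0,0,0],0.5],[[0,0,0],[0,0,0],0.58],[[0,0,0],[0,0,0],0.58],[[0,0,10],[0,0,0],0.58],[[0,0,30],[0,0,0],0.58],[[0,0,35],[0,0,0],0.58],[[0,0,35],[0,0,0],0.58]]}}

```text
clock: 22.03
eef_pos: [0.4537, 0.0776, 0.1456]
tool_rot: [0.731, 0.683, -0.001, -0.001]
ft_force: [1.3, 0.7, -0.4]
grip_width: 0.0494
grasp_force: 0.0
```

Emit:
{"api": "drive_tool", "payload": {"increments": [[[-20,35,0],[0,0,0],0.58],[[-20,35,0],[0,0,0],0.58],[[-20,35,0],[0,0,0],0.58],[[-20,35,0],[0,0,0],0.58],[[-20,35,0],[0,0,0],0.58],[[-20,35,0],[0,0,0],0.58],[[0,0,0],[0,0,0],0.58],[[0,0,0],[0,0,0],0.58]]}}

```text
clock: 22.7
eef_pos: [0.3334, 0.2894, 0.145]
tool_rot: [0.729, 0.685, 0.0, 0.0]
ft_force: [0.3, -1.1, 0.0]
grip_width: 0.05
grasp_force: 0.0
```

```bash
python3 - <<'E'
from m import *
T=camera('top');S=camera('side');o=get_obs();print(o['eef_pos'],o['clock'])
a=cv2.resize(T['image'][105:250,180:330],(414,400),interpolation=cv2.INTER_CUBIC);b=cv2.resize(S['image'][170:245,245:370],(384,230),interpolation=cv2.INTER_CUBIC)
z=np.zeros((400,798,3),np.uint8);z[:,:414]=a;z[:230,414:]=b;cv2.imwrite('pics/end.png',z[:,:,::-1])
for q,n,z in(('tin',(.54,-.028),.031),('stamp',(.455,.078),.03),('tape',(.625,-.134),.02),('hub',(.54,.073),.02),('loupe',(.54,-.028),.05)):
    for p in(T,S):
        b=det(p,q,n,z);print(q,b and b[1])
E
```

```text
[0.3346 0.2873 0.1448] 22.8
tin [244.9 169.8 263.3 186. ]
tin [298.9 210.1 313.4 214.8]
stamp [193.  200.3 219.2 218.6]
stamp [270.8 184.4 283.8 206.8]
tape [289.7 127.5 318.1 151.3]
tape [329.1 216.9 352.9 234.8]
hub [195.  162.2 230.3 184.1]
hub [297.2 190.9 312.2 204. ]
loupe [245.6 164.3 266.1 181.4]
loupe [299.8 199.7 312.4 212. ]
```

View pics/end.png

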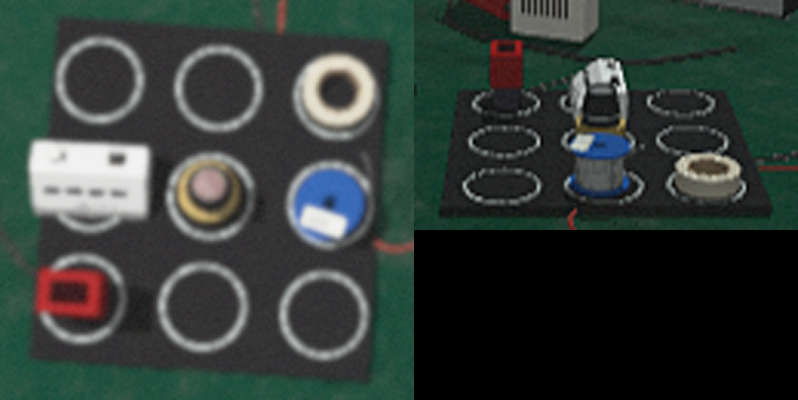

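```bash
python3 - <<'E'
from m import *
from scipy.optimize import minimize
T=camera('top')
im=cv2.resize(T['image'][185:240,180:240].astype(np.float32),None,fx=4,fy=4,interpolation=cv2.INTER_CUBIC)
m=(im[:,:,0]-im[:,:,1]>12).astype(np.uint8);m=cv2.morphologyEx(m,cv2.MORPH_CLOSE,np.ones((61,61)))
n,l,s,c=cv2.connectedComponentsWithStats(m);m=l==1+np.argmax(s[1:,4]);print(m.sum())
B=box(.034,.049,.036)+[0,0,.036]
def f(s):
    c,d=np.cos(s[2]),np.sin(s[2]);P=B@np.array([[c,d,0],[-d,c,0],[0,0,1]])+[s[0],s[1],0]
    q=np.array([(proj(T,x)-[180,185]+.5)*4 for x in P]);z=np.zeros(m.shape,np.uint8)
    cv2.fillConvexPoly(z,cv2.convexHull((q*16).astype(np.int32).reshape(-1,1,2)),1,shift=4);return -(z&m).sum()/(z|m).sum()
x0=np.array([.455,.078,-.05]);r=minimize(f,x0,method='Nelder-Mead',options=dict(initial_simplex=[x0,x0+[.006,0,0],x0+[0,.006,0],x0+[0,0,.1]]))
d=r.x[:2]-[.5401,-.0278];c,s=.9978,-.06635;print(r.x,r.fun,'in mat',c*d[0]+s*d[1],-s*d[0]+c*d[1])
E
```

```text
8193
[ 0.5228  0.0976 -0.9029] 0.0 in mat -0.02554779065843618 0.12399175294238676<stdin>:11: RuntimeWarning: overflow encountered in scalar negative
```

```bash
python3 - <<'E'
from m import *
from scipy.optimize import minimize
T=camera('top')
im=cv2.resize(T['image'][185:240,180:240].astype(np.float32),None,fx=4,fy=4,interpolation=cv2.INTER_CUBIC)
m=(im[:,:,0]-im[:,:,1]>12).astype(np.uint8);m=cv2.morphologyEx(m,cv2.MORPH_CLOSE,np.ones((61,61)))
n,l,s,c=cv2.connectedComponentsWithStats(m);m=l==1+np.argmax(s[1:,4])
B=box(.034,.049,.036)+[0,0,.036]
def f(s):
    c,d=np.cos(s[2]),np.sin(s[2]);P=B@np.array([[c,d,0],[-d,c,0],[0,0,1]])+[s[0],s[1],0]
    q=np.array([(proj(T,x)-[180,185]+.5)*4 for x in P]);z=np.zeros(m.shape,np.uint8)
    cv2.fillConvexPoly(z,cv2.convexHull((q*16).astype(np.int32).reshape(-1,1,2)),1,shift=4);z=z>0;return -float((z&m).sum())/float((z|m).sum())
x0=np.array([.455,.078,-.05]);r=minimize(f,x0,method='Nelder-Mead',options=dict(initial_simplex=[x0,x0+[.006,0,0],x0+[0,.006,0],x0+[0,0,.1]]))
d=r.x[:2]-[.5401,-.0278];c,s=.9978,-.06635;print(r.x,r.fun,'in mat',c*d[0]+s*d[1],-s*d[0]+c*d[1])
if -r.fun>.75 and abs(r.x[0]-.4549)<.007 and abs(r.x[1]-.0781)<.007: print('ok',job_done())
E
```

```text
[ 0.4566  0.0797 -0.0089] -0.8452890138091165 in mat -0.09045286958478765 0.10168547589124552
the job is handed in; nothing more can be done
ok None
```

The job is handed in: in the last pictures the tin, stamp and tape sit within a few mm of their ring centres. The loupe stands on the tin (at most about 6 mm off its axis), the hub and spool look unmoved, and the hand is clear. I never saw the judge's result.

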